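# Let the queued mailing tubes into the drop bin and ease its lid shut

## Task

Two mailing tubes wait on the chute of the blue drop bin, held back by its orange lid. With the fingertips press the bin's red pedal fully down so that the lid opens wide, keep it down until both tubes have rolled into the bin, then let the pedal up slowly so that the lid is eased fully shut and never drops or slams. Only the pedal is to be touched: do not touch the lid or the tubes, grasp nothing, and leave the other things on the counter where they are.

Things in the scene. Friction and masses are not known exactly. Their poses are not given: they have to be found in the camera images.
- bin: Blue steel drop bin fixed to the counter. Origin: centre of the tub's underside, at counter height; x points from the pedal to the chute, y left, z up. Tub 160 (x) by 180 (y) mm, walls 5 mm, rim 118 mm high; top of the shut lid 167 mm. Behind it the chute with orange rails climbs at 0.30 rad to x = +230 mm, 190 mm high. The lever runs along the right side (y = -108 mm).
- lever (a joint): Pedal lever's angle in rad: 0 at rest (pedal up, lid shut), grows as the pedal is pressed down; stop at 0.42. Pivot at bin x = -115, z = 70 mm, axis along bin y; the pedal's middle is 120 mm from it, 0.20 rad above level at rest, 0.22 rad below at the stop: it falls about 50 mm. Takes about 6 to 12 N. Let go, a return spring and the lid's weight throw it up and the lid slams.
- lid (a joint): Lid's angle in rad: 0 shut, about 1.05 fully open. Linked to the lever: it always turns 2.5 times as far and as fast as the lever. Hinged along the tub's near rim (bin x = -80 mm, z = 118 mm), so that its far edge rises and lets the tubes pass. Its weight and the lever's spring shut it.
- hood: The orange lid itself, a hood 168 (x) by 194 (y) by 48 mm; its origin lies on the hinge, in the middle of the tub's near rim, 118 mm above the counter; its x axis points to the lid's far edge. Not to be touched.
- pedal_top (a point): Middle of the upper face of the red pedal plate, 50 mm (bin x) by 70 mm (bin y), with black ribs. In the bin's frame at x = -231, y = -78, z = 100 mm at rest, about 50 mm high when fully pressed. Moves and tilts with the pedal; its y axis is along the bin's y.
- tube_a: Lower mailing tube: brown cardboard cylinder with white end caps, 40 mm in diameter, 117 mm long, lying across the chute against the lid; 50 to 100 g. Origin at its centre, y along the tube.
- tube_b: Upper mailing tube, the same as tube_a, lying behind it on the chute. Both roll down by themselves into the tub once the lid is open.
- tape_roll: Bystander: roll of amber packing tape lying flat, 96 mm across, 48 mm high; origin at the centre of its underside.
- carton: Bystander: small brown carton, 110 by 80 by 50 mm; origin at the centre of its underside.
- mug: Bystander: white mug 76 mm across, 85 mm high; origin at the centre of its underside.
- stapler: Bystander: blue and black stapler, 130 by 36 by 55 mm; origin at the centre of its underside.
- glue: Bystander: white glue jar with an orange cap, 56 mm across, 110 mm high; origin at the centre of its underside.
- label_box: Bystander: white box of labels, 100 by 70 by 45 mm; origin at the centre of its underside.
Not all that is in view belongs to the job. What is shaped like the tube_a but yellow is not meant.

How it is judged:
By the outcome, as a careful person would: the job done as asked, in the order asked, and still so for the second after the job is handed in, with the robot touching nothing.
It also fails if it takes over 38 s, if anything falls off the work surface, if the arm or the gripper's body presses on something with over 40 N, if the wrist force passes 120 N, or if a joint passes its speed limit or range.

## Robot

A 6-joint arm with a two-finger parallel gripper is mounted at the origin on the work surface. World frame = base frame: x ahead of the robot, y to its left, z up, the work surface at z = 0. Lengths are in m, angles in degrees, forces in N, time in s.
With the tool pointing down it reaches from about 0.325 to 0.85 m from the base axis. Payload 4.4 kg.
Tool frame: the origin (TCP) lies midway between the tips of the shut fingers; the grasp point (between the pads) lies 19 mm behind it; z points along the fingers, y is the line along which they close (so a half turn about z gives the same grasp; the last joint's range is limited). The gripper opens to 94 mm and grips with 3 to 60 N. Pads are 16 mm wide; open, the fingers measure 119 mm over their backs; the gripper's body (75 mm by 177 mm) begins 78 mm behind the grasp point.
Start: joints at [66.606, 11.837, 88.321, -0, 79.842, -8.623], TCP at [0.147, 0.556, 0.205] pointing down, gripper open.
Joint ranges: [-156.59, 156.59], [-49.26, 127.26], [12.9, 141.05], [-63.56, 243.56], [4.71, 150.69], [-161.64, 161.64]. Speed limits (degrees/s): [159.86, 159.86, 180, 180, 180, 180].

## Interface

Orientations are given as [roll, pitch, yaw] about the fixed x, y, z axes, in that order (R = Rz(yaw) Ry(pitch) Rx(roll)).
In Python, from workcell import ctrl, vision gives the robot as it stands. The module is installed in compiled form; this text tells all that it offers.
- The arm moves only by the tool jog_arm, never from a script. Its argument "series" is a list that holds one entry, the list of rows, each a list of 5 numbers: the shift along the tool's x, y, z in mm, then the turn about the tool's z in rad, then the opening, from 0 (shut) to 1 (fully open). In form: [[[tx, ty, tz, yaw, gripper], ...]]. A call has 1 to 5 rows; each row shifts and turns the commanded pose from where the row before left it, along the tool's axes as they then stand; what a row does not reach is not made up. A row lasts 1/10 s, in which the tool goes at most 50 mm and 8.59 degrees, less where a joint would pass 70% of its speed; a pose out of reach is approached as far as the arm can. A call is refused whole if a number of a shift passes 50 or a number of a turn 0.15, either way. A call with a gripper value outside its range is refused whole. The fingers move at their own pace and stop on an object; the grip force is fixed at half the most. Time passes only in rows, so rows that do not move let the fingers close. It gives the time, the measured TCP pose, the force, the opening and the grip force at its end, in the units of the state.
- ctrl.observe(): the state, without advancing time (a new reading comes with each control period).
- vision.get_image(name): name is "scene" or "top" or "wrist"; returns a dict with "image" (400x640x3 uint8, red, green, blue), "vfov" (degrees; the focal length in pixels is half the picture's height over the tangent of half this angle, whatever the lens; pixels are square), "cx", "cy" (the principal point, pixels), "origin" and "attitude" of the camera in the world. Camera axes: x right, y down, z forward; pixel columns grow to the right and rows downward; lengths in m; the calibration is good to about 2 mm. A picture is of the moment at which its call begins. There is no depth.
- ctrl.finish_job(): hands the job in; it is judged then, once.
The state is a dict: "clock": time; "joint_positions": joint angles; "qvel": joint speeds; "tau": joint torques, N m; "tool_pos": TCP position; "tool_rot": TCP orientation; "wrist_force": force on the tool from outside, world axes, zero at the start; "moment": the same for the moment, N m; "width": opening from 0.0 (shut) to 1.0 (fully open); "gripper_force": force on a finger pad.
Only numpy, scipy, OpenCV 4.12 (cv2) and the standard library are available. Lean on these libraries where they do the work, as an engineer would, in place of code of your own. Each camera call takes 0.05 s, during which the arm holds its last target. There are 200 camera calls.

## Working session

There is one attempt and no reset: what is moved stays moved. The work goes in short steps, Python scripts to look and compute and a tool call to move; the robot and the scene stay as the last step left them, time stands still between calls to the robot, and variables do not carry over. Pictures are saved under pics/ and viewed, at most 10 in all, crops included, and the job is handed in when it is done.

Besides the shell and the picture viewer there is one more tool, called after "Call:" as name([rows], argument=value, ...), one row to a line, values as JSON. jog_arm: Moves the arm, as the interface text tells. Its arguments: {"type":"object","properties":{"series":{"type":"array","items":{"type":"array","items":{"type":"array","items":{"type":"number"}}}}},"required":["series"]}

```bash
mkdir -p pics
python3 - <<'E'
from workcell import ctrl, vision
import cv2,pickle
d={}
for n in("scene","top"):
    v=vision.get_image(n);d[n]=v
    cv2.imwrite(f"pics/{n}0.png",v["image"][:,:,::-1])
    print(n,{k:v[k] for k in v if k!="image"})
pickle.dump(d,open("v0.pkl","wb"))
print(ctrl.observe())
E
```

```text
scene {'vfov': 44.59912826307133, 'cx': 309.6823875559299, 'cy': 200.5102013887992, 'origin': array([1.52776001, 0.25323631, 1.55444076]), 'attitude': array([-144.38724138,   -0.80496555,  106.57839768])}
top {'vfov': 54.587109485524515, 'cx': 319.87460263277114, 'cy': 205.6931438308639, 'origin': array([ 0.4375252 , -0.04409724,  1.28629848]), 'attitude': array([-174.72404193,    0.59583799,  -89.96306884])}
{'clock': 0.1, 'joint_positions': array([ 6.66062205e+01,  1.18809845e+01,  8.83940888e+01,  1.61713583e-03,
        7.98443060e+01, -8.62266608e+00]), 'qvel': array([-0.06256397, -0.07180779, -0.25008926,  0.06168317, -0.03417553,
        0.02485656]), 'tau': array([-3.38759337e-04, -3.71866250e+01, -2.82292593e+01,  6.99421414e-02,
        3.11064755e-02, -5.93005257e-05]), 'tool_pos': array([0.14630749, 0.55532338, 0.20441182]), 'tool_rot': array([-1.79882209e+02, -1.94713307e-02,  1.65228580e+02]), 'wrist_force': array([0.02684299, 0.11269675, 0.68012366]), 'moment': array([-0.02671243, -0.0036394 , -0.00301278]), 'gripper_force': 0.0, 'width': 0.9962469504873429}
```

View pics/scene0.png

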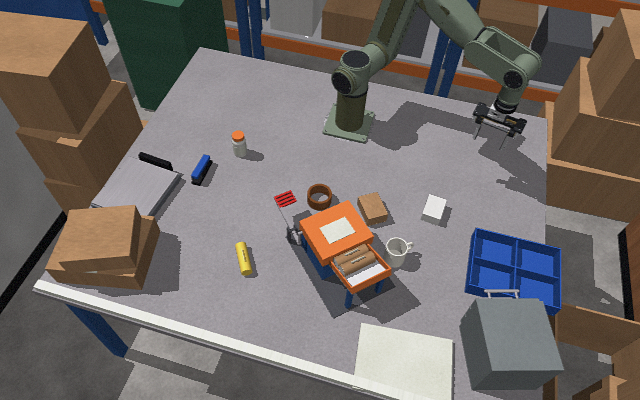

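View pics/top0.png

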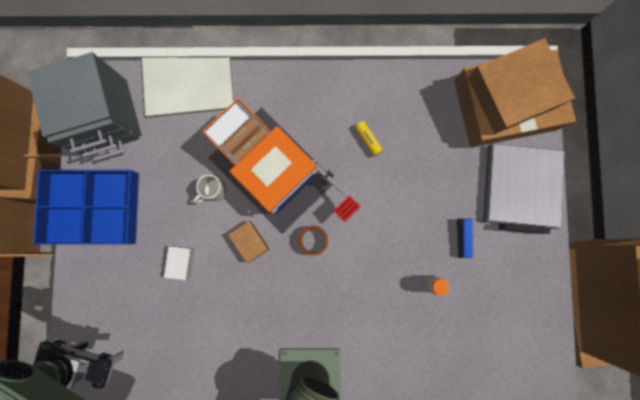

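The scene view shows the red pedal at about (285,199), left of the tape roll at (319,196). In the top view the pedal is at (346,208), the lid's corners are near (232,172), (275,128), (317,167) and (273,211), and the tape roll is at (310,240). The chute points up and to the left.

```bash
cat > h.py <<'E'
import numpy as np,cv2,pickle
from scipy.spatial.transform import Rotation as R
def ray(v,p):
    f=200/np.tan(np.radians(v["vfov"]/2))
    d=np.array([(p[0]-v["cx"])/f,(p[1]-v["cy"])/f,1.])
    return R.from_euler("xyz",v["attitude"],degrees=True).apply(d)
def at(v,p,z):
    d=ray(v,p);o=v["origin"];return o+d*(z-o[2])/d[2]
def proj(v,P):
    f=200/np.tan(np.radians(v["vfov"]/2))
    c=R.from_euler("xyz",v["attitude"],degrees=True).inv().apply(np.array(P)-v["origin"])
    return np.array([f*c[...,0]/c[...,2]+v["cx"],f*c[...,1]/c[...,2]+v["cy"]]).T
def red(v):
    h=cv2.cvtColor(v["image"],cv2.COLOR_RGB2HSV)
    return (((h[...,0]<4)|(h[...,0]>175))&(h[...,1]>190)&(h[...,2]>90)).astype(np.uint8)
def blob(m):
    n,l,s,c=cv2.connectedComponentsWithStats(m);i=1+np.argmax(s[1:,4]);return s[i],c[i],l==i
E
python3 - <<'E'
from h import *
d=pickle.load(open("v0.pkl","rb"))
C={}
for n,v in d.items():
    m=cv2.morphologyEx(red(v),cv2.MORPH_CLOSE,np.ones((5,5)))
    s,c,l=blob(m);C[n]=c
    print(n,s,c,at(v,c,.1),cv2.minAreaRect(np.argwhere(l)[:,::-1].astype(np.float32)))
# triangulate
A=[];b=[]
for n in d:
    r=ray(d[n],C[n]);r/=np.linalg.norm(r);M=np.eye(3)-np.outer(r,r);A.append(M);b.append(M@d[n]["origin"])
print("tri",np.linalg.solve(sum(A),sum(b)))
v=d["top"]
P=[at(v,p,.167) for p in[(232,172),(275,128),(317,167),(273,211)]]
for i in range(4):
    e=P[(i+1)%4]-P[i];print(P[i],np.linalg.norm(e),np.degrees(np.arctan2(e[1],e[0])))
# fit bin pose: lid corners+pedal
from scipy.optimize import least_squares
B=np.array([(88,97,166),(88,-97,166),(-80,-97,166),(-80,97,166),(-231,-78,100)])/1e3
# order guess: image left(232,172)= +y side near; up (275,128)= far...
pix={"top":np.array([C["top"]])}
L=np.array([(232,172),(317,167),(273,211)])
def w(q,X):return np.c_[R.from_euler("z",q[2]).apply(X)[:,:2]+q[:2],X[:,2]]
for perm in([0,2,3],):
    f=lambda q:np.r_[(proj(v,w(q,B[[0,2,3]]))-L).ravel()*0,(proj(v,w(q,B[4:]))-C["top"]).ravel(),(proj(d["scene"],w(q,B[4:]))-C["scene"]).ravel()]
c=np.mean(P,0);ped=at(v,C["top"],.1)
print("lid centre",c,"pedal",ped)
E
```

```text
scene [275 190  21  17 210] [284.9952381  198.68571429] [ 0.54223202 -0.11352178  0.1       ] ((284.89654541015625, 198.75863647460938), (12.080193519592285, 18.382904052734375), 66.80140686035156)
top [335 198  24  22 254] [346.72834646 208.46062992] [ 0.53851352 -0.1141289   0.1       ] ((346.5, 208.0), (13.435027122497559, 19.091880798339844), 45.0)
tri [ 0.53896117 -0.11456809  0.09521868]
[0.64012884 0.22521967 0.167     ] 0.18131491958711304 -43.448228890520504
[0.77176276 0.10052961 0.167     ] 0.1708826719594045 -133.267170236641
[ 0.65463957 -0.02390128  0.167     ] 0.1814645550375074 135.38285328465793
[0.52547021 0.10355327 0.167     ] 0.16718048102437802 46.698498509764065
lid centre [0.64800035 0.10135032 0.167     ] pedal [ 0.53851352 -0.1141289   0.1       ]
```

Run:
```python
import numpy as np
p=np.radians(165.23);d=np.array([392.5,-669.5])/16
for i in range(16):
    t=.1305
    print(round(d@[np.cos(p),np.sin(p)]),round(d@[np.sin(p),-np.cos(p)]),0,t,end=' | ');p-=t
```

```text
-34 -34 0 0.1305 | -39 -29 0 0.1305 | -42 -24 0 0.1305 | -45 -18 0 0.1305 | -47 -13 0 0.1305 | -48 -6 0 0.1305 | -49 0 0 0.1305 | -48 6 0 0.1305 | -47 13 0 0.1305 | -45 19 0 0.1305 | -42 24 0 0.1305 | -39 29 0 0.1305 | -34 34 0 0.1305 | -30 38 0 0.1305 | -24 42 0 0.1305 | -19 45 0 0.1305 |
```

Call:
jog_arm([
  [[-34,-34,0,0.13,0],[-39,-29,0,0.13,0],[-42,-24,0,0.13,0],[-45,-18,0,0.13,0],[-47,-13,0,0.13,0]],
])

```text
clock: 0.6
tool_pos: [0.2702, 0.3457, 0.205]
tool_rot: [-180.0, 0.0, 127.7]
wrist_force: [1.3, -0.4, 0.3]
width: 0.608
gripper_force: 0.0
```

Call:
jog_arm([
  [[-48,-6,0,0.13,0],[-49,0,0,0.13,0],[-48,6,0,0.13,0],[-47,13,0,0.13,0],[-45,19,0,0.13,0]],
])

```text
clock: 1.1
tool_pos: [0.3947, 0.1365, 0.2053]
tool_rot: [180.0, -0.0, 90.4]
wrist_force: [0.9, 0.6, 0.6]
width: 0.19
gripper_force: 0.0
```

Call:
jog_arm([
  [[-42,24,0,0.13,0],[-39,29,0,0.13,0],[-34,34,0,0.13,0],[0,0,0,0,0]],
])

```text
clock: 1.5
tool_pos: [0.47, 0.0085, 0.2053]
tool_rot: [179.9, 0.1, 67.9]
wrist_force: [-0.1, 0.3, 0.1]
width: 0.005
gripper_force: 0.0
```

Call:
jog_arm([
  [[-29,37,0,0.13,0],[-24,40,10,0.13,0],[-19,43,20,0.13,0],[0,0,20,0,0],[0,0,0,0,0]],
])

```text
clock: 2.0
tool_pos: [0.5348, -0.1068, 0.1519]
tool_rot: [-179.5, 0.2, 46.0]
wrist_force: [-0.6, 0.0, 0.1]
width: 0.007
gripper_force: 0.0
```

Run:
```python
from h import *
from workcell import ctrl,vision
ims=[]
for n in("wrist","scene","top"):
    v=vision.get_image(n)
    if n!="wrist":
        p=proj(v,ctrl.observe()["tool_pos"]).round().astype(int);print(n,p)
        im=v["image"][p[1]-60:p[1]+60,p[0]-80:p[0]+80];im=cv2.resize(im,(400,300),interpolation=cv2.INTER_CUBIC)
    else: im=cv2.resize(v["image"],(400,300))
    ims.append(im)
ims.append(ims[0]*0)
cv2.imwrite("pics/a.png",np.vstack([np.hstack(ims[:2]),np.hstack(ims[2:])])[:,:,::-1])
print(ctrl.observe()["tool_pos"])
```

```text
scene [287 189]
top [345 207]
[ 0.53748325 -0.10649939  0.15637135]
```

View pics/a.png

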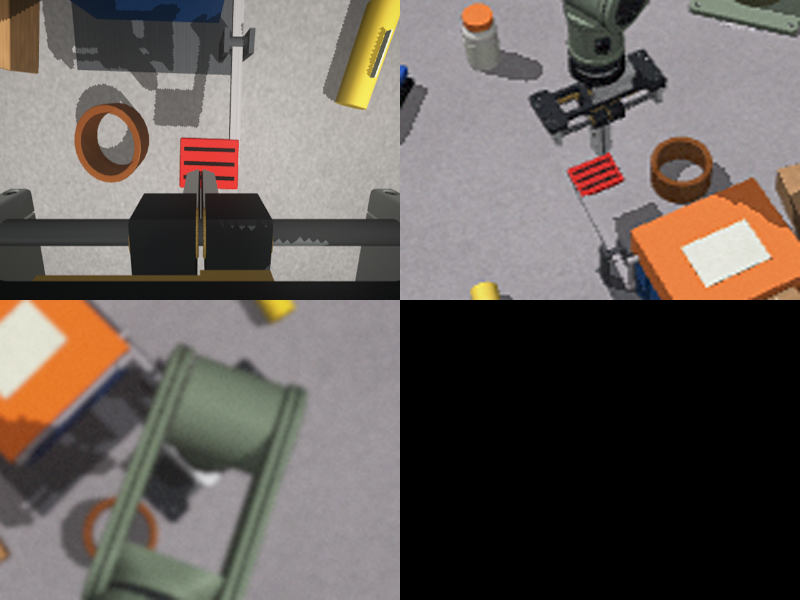

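The wrist view shows the fingertips (200,180) just over the ribbed pedal (209,163), about 7 mm off its middle sideways. The lid, lever and tape roll are clear of the fingers. I'll correct the offset and go down.

Call:
jog_arm([
  [[-5,7,10,0,0],[0,0,20,0,0],[0,0,15,0,0],[0,0,5,0,0],[0,0,0,0,0]],
])

```text
clock: 2.65
tool_pos: [0.5384, -0.1157, 0.1049]
tool_rot: [-179.9, 0.0, 46.1]
wrist_force: [-0.4, 0.3, 0.0]
width: 0.006
gripper_force: 0.0
```

Call:
jog_arm([
  [[0,0,2,0,0],[0,0,2,0,0],[0,0,2,0,0],[0,0,2,0,0],[0,0,2,0,0]],
])

```text
clock: 3.15
tool_pos: [0.5396, -0.117, 0.0981]
tool_rot: [179.9, 0.1, 46.1]
wrist_force: [-3.8, -0.6, 9.4]
width: 0.004
gripper_force: 4.5
```

Call:
jog_arm([
  [[0,0,3,0,0],[0,0,4,0,0],[0,0,4,0,0],[0,0,4,0,0],[0,0,4,0,0]],
])

```text
clock: 3.65
tool_pos: [0.5391, -0.1182, 0.0789]
tool_rot: [179.9, 0.2, 46.1]
wrist_force: [-5.6, -2.7, 8.4]
width: 0.003
gripper_force: 4.6
```

Call:
jog_arm([
  [[0,0,4,0,0],[0,0,4,0,0],[0,0,4,0,0],[0,0,3,0,0],[0,0,2,0,0]],
])

```text
clock: 4.15
tool_pos: [0.5392, -0.1182, 0.0616]
tool_rot: [179.9, 0.2, 46.1]
wrist_force: [-5.4, -2.8, 8.7]
width: 0.006
gripper_force: 4.5
```

Call:
jog_arm([
  [[0,0,2,0,0],[0,0,2,0,0],[0,0,2,0,0],[0,0,2,0,0],[0,0,2,0,0]],
])

```text
clock: 4.65
tool_pos: [0.5399, -0.1175, 0.0518]
tool_rot: [179.9, 0.0, 46.1]
wrist_force: [-2.9, -1.6, 6.7]
width: 0.006
gripper_force: 4.1
```

Call:
jog_arm([
  [[0,0,1,0,0],[0,0,1,0,0],[0,0,1,0,0],[0,0,0,0,0]],
])

```text
clock: 5.05
tool_pos: [0.5401, -0.1174, 0.0507]
tool_rot: [179.9, 0.1, 46.1]
wrist_force: [-7.1, 0.7, 17.6]
width: 0.001
gripper_force: 9.5
```

Run:
```python
from h import *
from workcell import ctrl,vision
v=vision.get_image("scene")
cv2.imwrite("pics/b.png",cv2.resize(v["image"][150:310,230:430],(800,600*640//600),interpolation=cv2.INTER_CUBIC)[:600,:,::-1])
s=ctrl.observe();print(s["clock"],s["tool_pos"],s["wrist_force"])
```

```text
5.1 [ 0.54012777 -0.11744439  0.05073489] [-7.14386002 -0.34764548 17.1759882 ]
```

View pics/b.png

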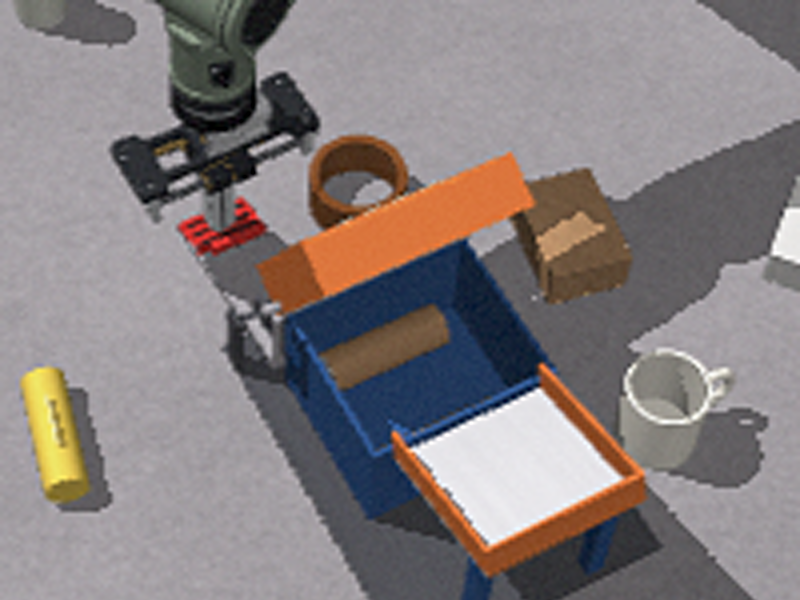

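The lid is wide open and the pedal is at its stop (the force rose to 17 N). The chute is empty. One tube shows in the tub at (390,345), and the other is probably hidden behind the lid. I'll hold, then check again.

Call:
jog_arm([
  [[0,0,0,0,0],[0,0,0,0,0],[0,0,0,0,0],[0,0,0,0,0],[0,0,0,0,0]],
])

```text
clock: 5.6
tool_pos: [0.5402, -0.1174, 0.0508]
tool_rot: [179.9, 0.0, 46.1]
wrist_force: [-7.5, 0.3, 18.3]
width: 0.001
gripper_force: 9.5
```

Call:
jog_arm([
  [[0,0,0,0,0],[0,0,0,0,0],[0,0,0,0,0],[0,0,0,0,0],[0,0,0,0,0]],
])

```text
clock: 6.1
tool_pos: [0.5401, -0.1174, 0.0507]
tool_rot: [179.9, 0.0, 46.1]
wrist_force: [-7.7, -0.6, 17.8]
width: 0.006
gripper_force: 9.5
```

Run:
```python
from h import *
from workcell import ctrl,vision
a=vision.get_image("scene")["image"][180:290,280:400];b=vision.get_image("top")["image"][90:220,190:350]
f=lambda i:cv2.resize(i,(400,400),interpolation=cv2.INTER_CUBIC)
cv2.imwrite("pics/c.png",np.hstack([f(a),f(b)])[:,:,::-1])
s=ctrl.observe();print(s["clock"],s["tool_pos"],s["wrist_force"])
```

```text
6.2 [ 0.54015612 -0.11744584  0.0507604 ] [-7.55511767  0.75916464 18.1275024 ]
```

View pics/c.png

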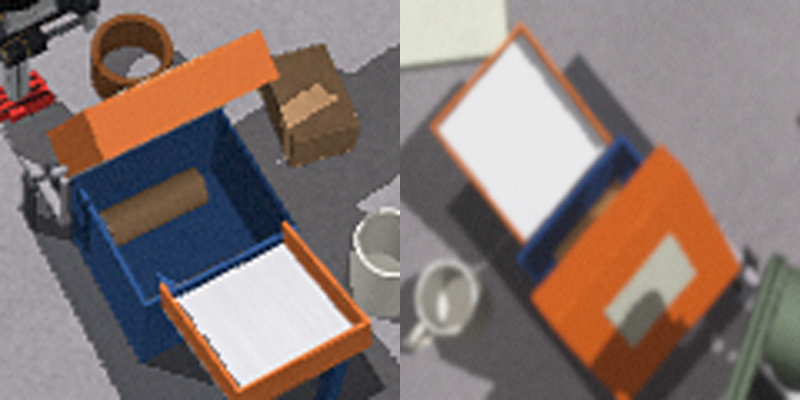

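The left crop (scene camera) shows a tube at the tub's left. The right crop (top camera) shows a tube at (600,220) by the chute wall. I'll check whether these are two different tubes.

Run:
```python
from h import *
d=pickle.load(open("v0.pkl","rb"))
y=np.radians(45.6);x=np.array([np.cos(y),np.sin(y)]);yy=np.array([-x[1],x[0]])
o=np.array([.648,.1014])-.004*x
for n,p in(("scene",(326.5,236.4)),("top",(270,161.5))):
  for z in(.025,.06,.1):
    q=at(d[n],p,z)[:2]-o;print(n,z,(1e3*np.array([q@x,q@yy])).round())
```

```text
scene 0.025 [-49.   4.]
scene 0.06 [-31.  -8.]
scene 0.1 [-11. -22.]
top 0.025 [ 64. -15.]
top 0.06 [ 56. -13.]
top 0.1 [ 46. -11.]
```

They are two different tubes: one lies against the near wall (x = -49 mm) and one against the chute wall (x = +60 mm). Both are in the tub, so I'll ease the pedal up.

Call:
jog_arm([
  [[0,0,-1,0,0],[0,0,-1,0,0],[0,0,-1,0,0],[0,0,-1,0,0],[0,0,-1,0,0]],
])

```text
clock: 6.7
tool_pos: [0.5397, -0.1176, 0.0536]
tool_rot: [179.9, 0.1, 46.1]
wrist_force: [-2.7, -3.5, 6.3]
width: 0.004
gripper_force: 3.4
```

Call:
jog_arm([
  [[0,0,-1,0,0],[0,0,-1,0,0],[0,0,-1,0,0],[0,0,-1,0,0],[0,0,-1,0,0]],
])

```text
clock: 7.2
tool_pos: [0.5394, -0.118, 0.0585]
tool_rot: [179.9, 0.1, 46.1]
wrist_force: [-4.4, -3.4, 7.0]
width: 0.005
gripper_force: 3.6
```

Call:
jog_arm([
  [[0,0,-1,0,0],[0,0,-1,0,0],[0,0,-1,0,0],[0,0,-1,0,0],[0,0,-1,0,0]],
])

```text
clock: 7.7
tool_pos: [0.5391, -0.1182, 0.0635]
tool_rot: [179.9, 0.2, 46.1]
wrist_force: [-5.4, -3.4, 7.0]
width: 0.008
gripper_force: 3.8
```

Call:
jog_arm([
  [[0,0,-1,0,0],[0,0,-1,0,0],[0,0,-1,0,0],[0,0,-1,0,0],[0,0,-1,0,0]],
])

```text
clock: 8.2
tool_pos: [0.5389, -0.1184, 0.0686]
tool_rot: [179.9, 0.2, 46.1]
wrist_force: [-4.5, -3.6, 8.1]
width: 0.006
gripper_force: 3.9
```

Call:
jog_arm([
  [[0,0,-1,0,0],[0,0,-1,0,0],[0,0,-1,0,0],[0,0,-1,0,0],[0,0,-1,0,0]],
])

```text
clock: 8.7
tool_pos: [0.539, -0.1183, 0.0737]
tool_rot: [179.9, 0.2, 46.1]
wrist_force: [-4.7, -3.9, 8.0]
width: 0.007
gripper_force: 4.0
```

Call:
jog_arm([
  [[0,0,-1,0,0],[0,0,-1,0,0],[0,0,-1,0,0],[0,0,-1,0,0],[0,0,-1,0,0]],
])

```text
clock: 9.2
tool_pos: [0.5392, -0.1182, 0.0788]
tool_rot: [179.9, 0.2, 46.1]
wrist_force: [-5.3, -2.9, 6.8]
width: 0.007
gripper_force: 3.7
```

Call:
jog_arm([
  [[0,0,-1,0,0],[0,0,-1,0,0],[0,0,-1,0,0],[0,0,-1,0,0],[0,0,-1,0,0]],
])

```text
clock: 9.7
tool_pos: [0.5395, -0.1178, 0.0839]
tool_rot: [179.9, 0.1, 46.1]
wrist_force: [-3.8, -2.0, 7.0]
width: 0.004
gripper_force: 3.7
```

Call:
jog_arm([
  [[0,0,-1,0,0],[0,0,-1,0,0],[0,0,-1,0,0],[0,0,-1,0,0],[0,0,-1,0,0]],
])

```text
clock: 10.2
tool_pos: [0.54, -0.1174, 0.0891]
tool_rot: [179.8, 0.0, 46.1]
wrist_force: [-3.3, -1.8, 7.0]
width: 0.006
gripper_force: 3.7
```

Call:
jog_arm([
  [[0,0,-1,0,0],[0,0,-1,0,0],[0,0,-1,0,0],[0,0,-0.5,0,0],[0,0,-0.5,0,0]],
])

```text
clock: 10.7
tool_pos: [0.5404, -0.117, 0.0932]
tool_rot: [179.8, -0.0, 46.1]
wrist_force: [-2.3, -0.1, 8.4]
width: 0.007
gripper_force: 3.7
```

Call:
jog_arm([
  [[0,0,-0.5,0,0],[0,0,-0.5,0,0],[0,0,-0.5,0,0],[0,0,-0.5,0,0],[0,0,-0.5,0,0]],
])

```text
clock: 11.2
tool_pos: [0.5408, -0.1167, 0.0958]
tool_rot: [179.8, -0.1, 46.1]
wrist_force: [-0.9, 1.0, 8.3]
width: 0.003
gripper_force: 3.7
```

Call:
jog_arm([
  [[0,0,-0.5,0,0],[0,0,-0.5,0,0],[0,0,-0.5,0,0],[0,0,-0.5,0,0],[0,0,-0.5,0,0]],
])

```text
clock: 11.7
tool_pos: [0.5411, -0.1163, 0.0984]
tool_rot: [179.8, -0.1, 46.1]
wrist_force: [-0.1, 2.1, 7.5]
width: 0.008
gripper_force: 3.6
```

Call:
jog_arm([
  [[0,0,-0.5,0,0],[0,0,-0.5,0,0],[0,0,-0.5,0,0],[0,0,-0.5,0,0],[0,0,-0.5,0,0]],
])

```text
clock: 12.2
tool_pos: [0.5415, -0.116, 0.1009]
tool_rot: [179.8, -0.2, 46.0]
wrist_force: [0.3, 2.1, 7.8]
width: 0.001
gripper_force: 3.6
```

Call:
jog_arm([
  [[0,0,-0.5,0,0],[0,0,-0.5,0,0],[0,0,-0.5,0,0],[0,0,-0.5,0,0],[0,0,-0.5,0,0]],
])

```text
clock: 12.7
tool_pos: [0.5406, -0.1163, 0.1017]
tool_rot: [179.9, -0.1, 46.1]
wrist_force: [3.6, 2.3, 3.5]
width: 0.009
gripper_force: 2.2
```

Call:
jog_arm([
  [[0,0,-0.5,0,0],[0,0,-0.5,0,0],[0,0,-0.5,0,0],[0,0,-0.5,0,0],[0,0,-0.5,0,0]],
])

```text
clock: 13.2
tool_pos: [0.5377, -0.1162, 0.1024]
tool_rot: [-179.8, 0.1, 46.1]
wrist_force: [0.6, 0.3, -0.1]
width: 0.004
gripper_force: 0.2
```

Call:
jog_arm([
  [[0,0,-0.5,0,0],[0,0,-0.5,0,0],[0,0,-0.5,0,0],[0,0,-0.5,0,0],[0,0,-0.5,0,0]],
])

```text
clock: 13.7
tool_pos: [0.5391, -0.1161, 0.1058]
tool_rot: [-180.0, 0.0, 46.1]
wrist_force: [0.2, -0.4, -0.5]
width: 0.006
gripper_force: 0.0
```

Contact is gone and the pedal is at rest. I'll retreat straight up and check.

Call:
jog_arm([
  [[0,0,-5,0,0],[0,0,-15,0,0],[0,0,-30,0,0],[0,0,-30,0,0],[0,0,-10,0,0]],
])

```text
clock: 14.2
tool_pos: [0.5418, -0.1171, 0.201]
tool_rot: [179.6, -0.2, 46.1]
wrist_force: [0.5, 0.4, -0.3]
width: 0.002
gripper_force: 0.0
```

Call:
jog_arm([
  [[0,0,0,0,0],[0,0,0,0,0],[0,0,0,0,0],[0,0,0,0,0],[0,0,0,0,0]],
])

```text
clock: 14.7
tool_pos: [0.5386, -0.1159, 0.1946]
tool_rot: [-179.9, 0.1, 46.1]
wrist_force: [0.1, -0.7, 1.2]
width: 0.001
gripper_force: 0.0
```

Run:
```python
from h import *
from workcell import ctrl,vision
v=vision.get_image("scene")
cv2.imwrite("pics/d.png",cv2.resize(v["image"][150:300,230:430],(800,600),interpolation=cv2.INTER_CUBIC)[:,:,::-1])
o=pickle.load(open("v0.pkl","rb"))["scene"]["image"]
D=cv2.absdiff(o,v["image"]).max(2)[205:260,303:372];print("lid-area changed px",(D>40).sum())
s=ctrl.observe();print(s["clock"],s["tool_pos"],s["wrist_force"])
```

```text
lid-area changed px 618
14.75 [ 0.538748   -0.11596703  0.1948977 ] [0.56979204 0.34742915 0.32587729]
```

View pics/d.png

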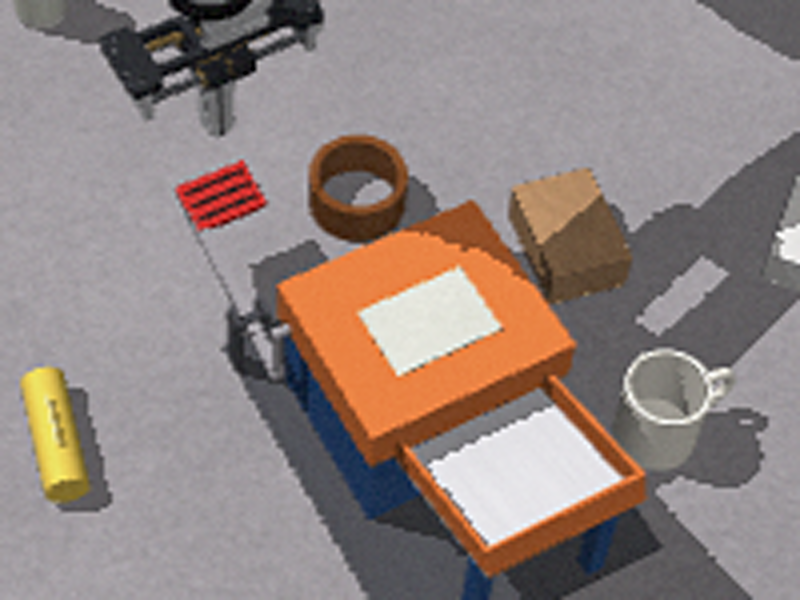

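The lid is fully shut (corners at about (280,285) and (575,345)), the pedal is up at (222,195) and the chute is empty. The bystanders have not moved.

```bash
python3 -c "
from workcell import ctrl
print(ctrl.finish_job())"
```

```text
the job is handed in; nothing more can be done
None
```

I pressed the pedal fully down, both tubes rolled into the bin, and I eased the lid fully shut; the job was handed in at about 15 s with the arm clear and nothing else moved.

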